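# Close up the contact grill for heating

## Robot

A 6-joint arm with a two-finger parallel gripper is mounted at the origin on the work surface. World frame = base frame: x ahead of the robot, y to its left, z up, the work surface at z = 0. Lengths are in mm, angles in rad, forces in N, time in s.
With the tool pointing down it reaches from about 325 to 775 mm from the base axis. Payload 5.5 kg.
Tool frame: the origin (TCP) lies between the finger pads; the fingertips stand 19 mm ahead of it and the grasp point (between the pads) is the TCP; z points along the fingers, y is the line along which they close (so a half turn about z gives the same grasp; the last joint's range is limited). The gripper opens to 88 mm and grips with 3 to 60 N. Pads are 20 mm wide; open, the fingers measure 115 mm over their backs; the gripper's body (75 mm by 178 mm) begins 61 mm behind the grasp point.
Start: joints at [1.197, 0.091, 1.231, -0, 1.82, -0.057], TCP at [186.921, 570.155, 241.631] pointing down, gripper open.
Joint ranges: [-2.87, 2.87], [-0.86, 2.18], [0.17, 2.46], [-1.51, 4.65], [0.06, 2.69], [-2.65, 2.65]. Speed limits (rad/s): [2.57, 2.57, 3.01, 3.14, 3.14, 3.14].

## Interface

Orientations are given as [roll, pitch, yaw] about the fixed x, y, z axes, in that order (R = Rz(yaw) Ry(pitch) Rx(roll)).
In Python, from rig import r gives the robot as it stands.
- The arm moves only by the shell command python3 -m pendant 'ROWS' [FORCE]. ROWS is JSON, a list of rows, each a list of 3 entries, a list of its own where there are three numbers: the shift along the tool's x, y, z in m, then the turn about the tool's z in degrees, then the opening, from 0 (shut) to 1 (fully open). In form: [[[dx, dy, dz], roll, grip], ...]. A call has 1 to 5 rows; each row shifts and turns the commanded pose from where the row before left it, along the tool's axes as they then stand; what a row does not reach is not made up. A row lasts 1/8 s, in which the tool goes at most 62.5 mm and 10.7 degrees, less where a joint would pass 70% of its speed; a pose out of reach is approached as far as the arm can. A call with a gripper value outside its range is refused whole. The fingers move at their own pace and stop on an object; FORCE is the grip in N (left out, the last holds). Time passes only in rows, so rows that do not move let the fingers close. It gives the time, the measured TCP pose, the force, the opening and the grip force at its end, in the units of the state.
- r.state(): the state, without advancing time (a new reading comes with each control period).
- r.grab_frame(name): name is "scene" or "side" or "wrist"; returns a dict with "image" (400x640x3 uint8, blue, green, red), "K" (3x3 intrinsics, pixels), "R" (3x3) and "t" (3): a world point X has camera coordinates R X + t. Camera axes: x right, y down, z forward; pixel columns grow to the right and rows downward; lengths in mm; the calibration is good to about 2 mm. The wrist camera is an equidistant fisheye: a pixel r from the principal point sees the ray r / f radians off the axis. A picture is of the moment at which its call begins. There is no depth.
- r.finish_job(): hands the job in; it is judged then, once.
Trained networks look in a picture, given as the dict that the camera call returned (one of the last four; its "shot" number tells which), for a name from the list of things; names that differ only in an ending like _2 or _b are one class to them, and where a whole thing is asked for, a point or a joint stands for the part that bears it (a point fixed in the world has none). Each returns a list of dicts, best first, with "score" (0 to 1); they miss things now and then, are a little off and sometimes report something else, mostly with a low value. They report only what shows in the picture. A call takes as long as a camera call.
- r.recognise(picture, query): "at" ([x, y, z] in mm, in the coordinates of the camera as it stood for that picture, good to about 4 mm: the middle of the surface that is visible of it).
- r.cut_out(picture, query): "pixels" (400x640 bool, what is visible of it).
- r.tip_of(picture, query): "at" ([x, y, z] in mm, in the coordinates of the camera as it stood for that picture, good to about 4 mm: a listed point, or the origin of a listed thing).
The state is a dict: "time_s": time; "joints": joint angles; "dq": joint speeds; "effort": joint torques, N m; "position": TCP position; "tool_rot": TCP orientation; "contact_force": force on the tool from outside, world axes, zero at the start; "ft_torque": the same for the moment, N m; "finger_gap": finger opening in mm; "grip_force": force on a finger pad.
Only numpy, scipy, OpenCV 4.12 (cv2) and the standard library are available. Lean on these libraries where they do the work, as an engineer would, in place of code of your own. Each camera call takes 0.05 s, during which the arm holds its last target. There are 200 camera calls.

## Task

Get the empty contact grill ready to heat up: with closed fingertips, push its drip tray fully home so that the tray's front panel sits flush against the grill, and push the raised lid down by its handle until it is fully shut, lowering it gently without a slam. Nothing is to be grasped, lifted or pulled: do not raise the lid further or draw the tray out, and leave the bottle, the jar, the bowl and the spatula where they are.

Things in the scene. Friction and masses are not known exactly. Their poses are not given: they have to be found in the camera images.
- grill: Steel contact (panini) grill fixed on the bench, sizes in mm. Origin: centre of its footprint at bench height; x axis from its front to its rear, y to its left, z up. Housing x -150 to 150, y -145 to 145, top at 98. On the front face (x = -150): thermostat knob 34 across, 18 proud, at y -105, z 76; rocker switch at y 105, z 76; tray slot below.
- tray: Loose steel drip tray, about 0.4 kg: open pan 240 long (x) x 160 wide x 24 high that slides along the grill's x in a slot under it, 3 play each side, 4 above; only friction, 1 to 6 N, resists. Starts pulled out forwards 40 to 80. Origin: centre of the pan's underside, 14 above the bench; axes as the grill's. Fully home at x = -30 in the grill's frame.
- tray_front (a point): Middle of the outer face of the tray's front panel (upright, 176 wide, 3 thick, 14 to 50 above the bench; a finger lip 12 deep, 3 thick sticks out forwards along its lower edge). 34 above the bench, 123 in front of the tray's origin; moves with the tray.
- tray_home (a point): Fixed point (x -153, y 0, z 34 in the grill's frame) where tray_front lies when the tray is fully home: the back of the panel then stops against the grill's front face.
- lid: The lid, 250 deep x 270 wide x 50 thick, turns about an axis along the grill's y at x 120, z 110 in its frame. Origin: centre of the handle bar, 300 from the hinge along the lid's x and 15 above. Axes as the grill's when shut (z upright); opening turns it about +y, front up; starts 0.5 to 0.75 rad open. Counterbalanced, stays at any angle; about 3 to 8 N down on the handle moves it.
- handle (a point): The same point, centre of the lid's handle bar: black, round, 22 diameter, 220 long, parallel to the grill's y, on two brackets 88 left and right of its middle, 32 clear of the lid's front edge. With the lid fully shut it lies at x -180, z 125 in the grill's frame (hard pressing may settle it 5 lower); it rises and moves rearwards as the lid opens.
- oil_bottle: Bystander: loose amber bottle, 60 diameter, 190 tall. Origin: centre of its underside. Bottle, jar and bowl stand, in any order, left, right and front left of the grill, about 230 to the side of its middle.
- cork_jar: Bystander: loose glass jar with a cork lid, 80 diameter, 122 tall. Origin: centre of its underside.
- bowl: Bystander: loose tan bowl, 116 diameter, 55 high. Origin: centre of its underside.
- spatula: Bystander: loose spatula 260 long with a wooden handle, lying aslant on the bench in front of the right side of the grill. Origin: middle of its length.

How it is judged:
By the outcome, as a careful person would: the job done as asked, in the order asked, and still so for the second after the job is handed in, with the robot touching nothing.
It also fails if it takes over 56 s, if anything falls off the work surface, if the arm or the gripper's body presses on something with over 40 N, if the wrist force passes 120 N, or if a joint passes its speed limit or range.

## Working session

There is one attempt and no reset: what is moved stays moved. The work goes in short steps, Python scripts to look and compute and a shell command to move; the robot and the scene stay as the last step left them, time stands still between calls to the robot, and variables do not carry over. Pictures are saved under pics/ and viewed, at most 10 in all, crops included, and the job is handed in when it is done.

```bash
mkdir -p pics; cat > h.py <<'E'
from rig import r
import numpy as np, cv2
def w(p,at): return np.array(p["R"]).T@(np.array(at)-np.array(p["t"]))
E
python3 - <<'E'
from h import *
for c in ("scene","side"):
    p=r.grab_frame(c); cv2.imwrite(f"pics/{c}0.png",p["image"])
    for q in ("grill","tray","tray_front","tray_home","lid","handle","oil_bottle","cork_jar","bowl","spatula"):
        try: o=r.tip_of(p,q)
        except Exception as e: print(q,e); continue
        print(c,q,[(w(p,d["at"]).round(0).tolist(),round(d["score"],2)) for d in o[:2]])
s=r.state();print(s)
E
```

```text
scene grill []
scene tray []
scene tray_front [([476.0, 12.0, 34.0], 0.84)]
scene tray_home [([589.0, 1.0, 314.0], 0.37)]
scene lid [([591.0, 4.0, 311.0], 0.64)]
scene handle [([589.0, 1.0, 311.0], 0.9)]
scene oil_bottle [([616.0, 224.0, 2.0], 0.72)]
scene cork_jar [([595.0, -230.0, 3.0], 0.78)]
scene bowl [([490.0, 235.0, -0.0], 0.59)]
scene spatula [([458.0, -251.0, -0.0], 0.71)]
side grill []
side tray []
side tray_front []
side tray_home []
side lid [([582.0, 7.0, 318.0], 0.57)]
side handle [([584.0, 10.0, 315.0], 0.7), ([618.0, 227.0, 6.0], 0.59)]
side oil_bottle [([619.0, 230.0, 6.0], 0.85)]
side cork_jar [([586.0, -231.0, 2.0], 0.75)]
side bowl [([485.0, 242.0, 1.0], 0.58)]
side spatula [([457.0, -250.0, -3.0], 0.61)]
{'time_s': 1.1, 'joints': array([ 1.19728863e+00,  9.10730121e-02,  1.23070766e+00, -3.87536340e-06,
        1.81980409e+00, -5.66954986e-02]), 'dq': array([-5.56447919e-04,  4.07837498e-04,  1.72005791e-03, -1.94486223e-04,
       -2.35208007e-04, -4.92287187e-05]), 'effort': array([ 1.09157198e-03, -4.46208072e+01, -4.06509197e+01,  6.98976894e-02,
        1.96393876e-02, -1.63047150e-05]), 'position': array([186.92658378, 570.14728776, 241.64305297]), 'tool_rot': array([3.14158499e+00, 4.19702022e-06, 2.82477950e+00]), 'contact_force': array([0.10033073, 0.0482946 , 0.06361423]), 'ft_torque': array([-0.01633847, -0.01157699,  0.04025858]), 'grip_force': 0.0, 'finger_gap': 87.95208974630363}
```

View pics/scene0.png

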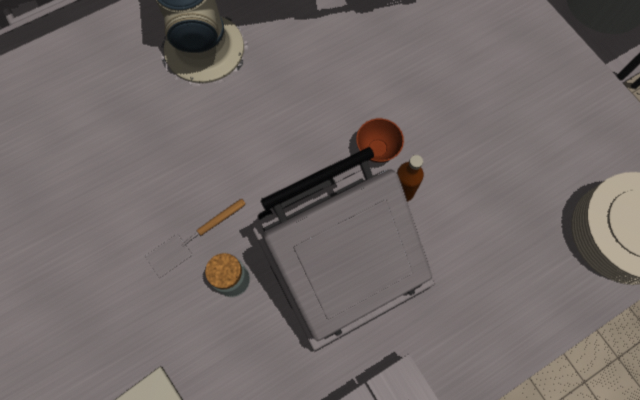

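View pics/side0.png

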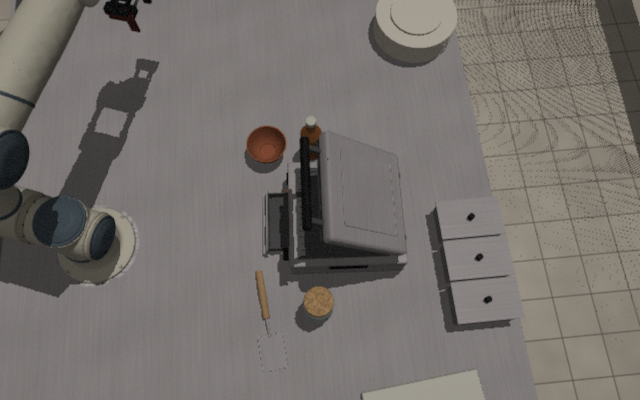

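The scene view shows the handle bar from (263,204) to (372,154), and the side view shows it from (306,140) to (307,228). In the side view the tray panel is at column 265, rows 193–255. Next: the grill's yaw and a second view of the tray.

```bash
cat >> h.py <<'E'
def ray(p,uv):
    K=np.array(p["K"]);R=np.array(p["R"]);t=np.array(p["t"])
    d=R.T@np.linalg.inv(K)@np.array([*uv,1.0]); return -R.T@t,d/np.linalg.norm(d)
def tri(p,u,q,v):
    a,d=ray(p,u);b,e=ray(q,v)
    s=np.linalg.lstsq(np.c_[d,-e],b-a,rcond=None)[0]
    return ((a+s[0]*d+b+s[1]*e)/2).round(1), np.linalg.norm(a+s[0]*d-b-s[1]*e).round(1)
def plane(p,u,z):
    a,d=ray(p,u); return (a+d*(z-a[2])/d[2]).round(1)
E
python3 - <<'E'
from h import *
P={c:r.grab_frame(c) for c in("scene","side")}
for c,p in P.items():
    print(c,"cam",-np.array(p["R"]).T@p["t"])
    for q in ("handle","tray","tray_front","grill"):
        o=r.cut_out(p,q)
        if o:
            m=np.argwhere(o[0]["pixels"])[:,::-1].astype(np.float32)
            print(c,q,o[0]["score"],len(m),cv2.boxPoints(cv2.minAreaRect(m)).round(1).tolist())
s,e=P["scene"],P["side"]
A=cv2.resize(s["image"][120:320,220:460],None,fx=3,fy=3,interpolation=cv2.INTER_CUBIC);cv2.imwrite("pics/c1.png",A)
B=cv2.resize(e["image"][110:290,240:420],None,fx=3.3,fy=3.3,interpolation=cv2.INTER_CUBIC);cv2.imwrite("pics/c2.png",B*1.0)
for k in range(3):
    for c,p in P.items():
        pass
print("handle ends",tri(s,(265,204),e,(307,228)),tri(s,(371,154),e,(306,140)))
E
```

```text
scene cam [ 860.60986723 -154.72774504 1126.23929605]
scene tray 0.72 388 [[274.20001220703125, 191.39999389648438], [326.6000061035156, 165.1999969482422], [335.6000061035156, 183.1999969482422], [283.20001220703125, 209.39999389648438]]
scene tray_front 0.75 367 [[272.79998779296875, 192.1999969482422], [324.5, 165.5], [333.70001220703125, 183.39999389648438], [282.1000061035156, 210.10000610351562]]
scene grill 0.73 21874 [[240.8000030517578, 209.60000610351562], [380.0, 140.0], [451.20001220703125, 282.3999938964844], [312.0, 352.0]]
side cam [ 562.19627903 -416.87779149 1395.80122542]
side handle 0.32 1345 [[243.10000610351562, 273.3999938964844], [269.0, 268.6000061035156], [287.6000061035156, 367.8999938964844], [261.79998779296875, 372.79998779296875]]
side tray 0.56 1480 [[262.0, 193.0], [288.0, 193.0], [288.0, 254.0], [262.0, 254.0]]
side tray_front 0.93 1630 [[262.0, 254.0], [262.0, 191.0], [290.0, 191.0], [290.0, 254.0]]
side grill 0.75 14703 [[276.29998779296875, 133.1999969482422], [400.1000061035156, 127.5], [406.70001220703125, 269.79998779296875], [282.8999938964844, 275.5]]
handle ends (array([579.3, -98.5, 311. ]), np.float64(2.3)) (array([596.2, 112.5, 310.9]), np.float64(1.8))[ WARN:0@3.391] global loadsave.cpp:1063 imwrite_ Unsupported depth image for selected encoder is fallbacked to CV_8U.
```

View pics/c2.png

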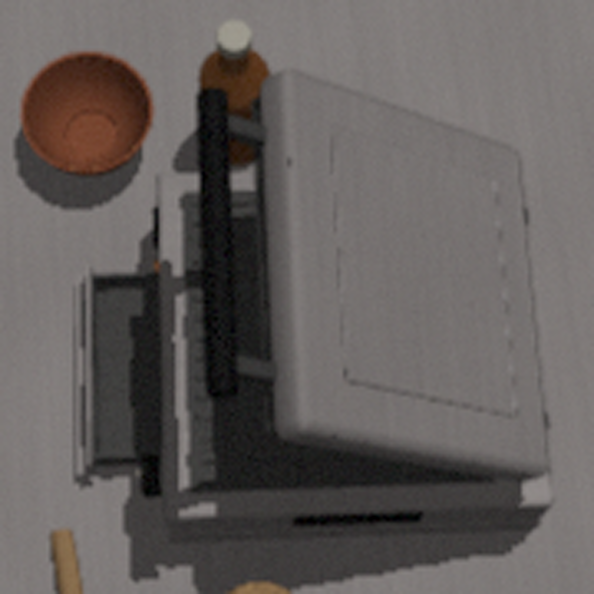

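View pics/c1.png

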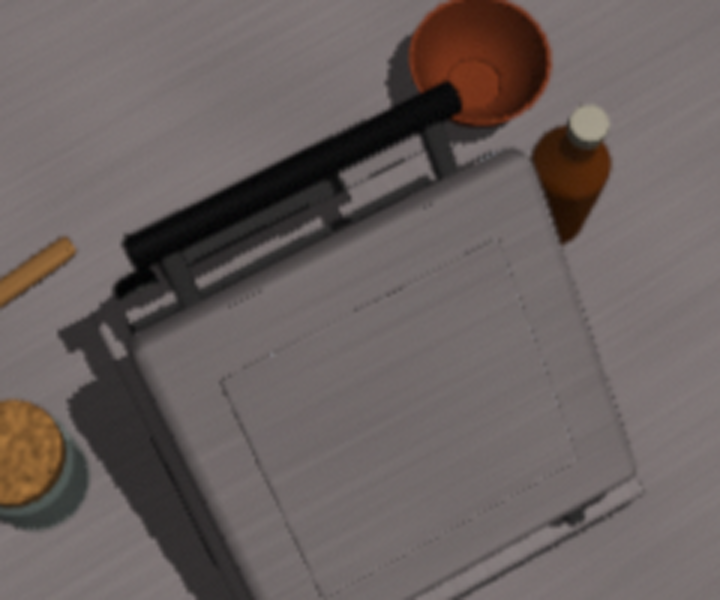

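The side crop shows the handle bar from (212,92) to (222,395), the tray panel's top edge from (90,272) to (93,472), and the housing's front top edge from about (162,262) to (170,505). The scene crop shows the bar from (453,97) to (137,247).

```bash
python3 - <<'E'
from h import *
s=r.grab_frame("scene");e=r.grab_frame("side")
S=lambda x,y:(x/3+220-.33,y/3+120-.33); E=lambda x,y:(x/3.3+240-.35,y/3.3+110-.35)
a=tri(s,S(137,247),e,E(222,395));b=tri(s,S(453,97),e,E(212,92));print(a,b)
d=b[0]-a[0];print("handle len",np.linalg.norm(d),"yaw",np.arctan2(-d[0],d[1]),"mid",(a[0]+b[0])/2)
p,q=plane(e,E(93,472),50),plane(e,E(90,272),50);d=q-p;print("panel top",p,q,np.linalg.norm(d),"yaw",np.arctan2(-d[0],d[1]))
p,q=plane(e,E(162,262),98),plane(e,E(170,505),98);d=p-q;print("housing front",p,q,"yaw",np.arctan2(-d[0],d[1]))
c=[plane(e,E(*k),98) for k in((170,505),(545,490))];print("right edge",c,"yaw",np.arctan2(*(c[1]-c[0])[[1,0]]))
for i in range(2):
  for c,n in((s,"scene"),(e,"side")):
    c=r.grab_frame(n)
    for k in("handle","tray_front"):
        print(n,k,[(w(c,o["at"]).round(0).tolist(),round(o["score"],2)) for o in r.tip_of(c,k)[:1]])
E
```

```text
(array([577.4, -98.5, 309.2]), np.float64(3.4)) (array([592.7, 115. , 314.7]), np.float64(6.3))
handle len 214.1181683089971 yaw -0.07154046414864738 mid [585.05   8.25 311.95]
panel top [472.8 -78.6  50. ] [481.8  93.   50. ] 171.83585190524124 yaw -0.05239954170109157
housing front [543.3  77.8  98. ] [ 533.3 -122.4   98. ] yaw -0.04990857011162027
right edge [array([ 533.3, -122.4,   98. ]), array([ 822.7, -138.4,   98. ])] yaw -0.055230572924179065
scene handle [([586.0, 3.0, 314.0], 0.88)]
scene tray_front [([476.0, 16.0, 32.0], 0.87)]
side handle [([582.0, 14.0, 314.0], 0.85)]
side tray_front [([474.0, 16.0, 35.0], 0.72)]
scene handle [([590.0, 3.0, 315.0], 0.95)]
scene tray_front [([477.0, 10.0, 38.0], 0.85)]
side handle [([584.0, 13.0, 313.0], 0.62)]
side tray_front [([470.0, 11.0, 36.0], 0.98)]
```

Grill yaw ≈ -0.055, handle ≈ (586,8,313), tray front ≈ (475.5,13,34), home face ≈ x 535. The handle height gives 0.69 rad open and about 60 mm of tray travel, both within the stated ranges. I'll close the fingers and approach.

```bash
python3 -m pendant '[[[0,0,0],-7.5,0],[[0,0,0],-7.5,0],[[-0.028,-0.054,0.005],0,0],[[-0.028,-0.054,0.005],0,0],[[-0.028,-0.054,0.005],0,0]]' 10
python3 -m pendant '[[[-0.028,-0.054,0.005],0,0],[[-0.028,-0.054,0.005],0,0],[[-0.028,-0.054,0.005],0,0],[[-0.028,-0.054,0.005],0,0],[[-0.028,-0.054,0.005],0,0]]'
python3 -m pendant '[[[-0.028,-0.054,0.005],0,0],[[-0.028,-0.054,0.005],0,0],[[0,0,0],0,0]]'
```

```text
time_s: 2.92
position: [262.3, 402.2, 226.4]
tool_rot: [3.142, 0.0, 3.087]
contact_force: [0.2, -0.3, 1.3]
finger_gap: 41.1
grip_force: 0.0
time_s: 3.55
position: [387.3, 124.7, 201.9]
tool_rot: [3.141, 0.001, 3.087]
contact_force: [1.1, 0.5, 0.3]
finger_gap: 0.5
grip_force: 0.0
time_s: 3.92
position: [437.3, 12.0, 190.8]
tool_rot: [-3.141, -0.001, 3.08]
contact_force: [-0.5, 0.1, 0.3]
finger_gap: 0.4
grip_force: 0.0
```

```bash
python3 -m pendant '[[[0,0,0.05],0,0],[[0,0,0.05],0,0],[[0,0,0.03],0,0],[[0,0,0.016],0,0],[[0,0,0],0,0]]'
python3 - <<'E'
from h import *
print(r.state()["position"])
for n in("wrist","scene","side"):
    p=r.grab_frame(n)
    if n!="scene": cv2.imwrite(f"pics/{n}2.png",p["image"])
    for k in("handle","tray_front"):
        print(n,k,[(w(p,o["at"]).round(0).tolist(),round(o["score"],2)) for o in r.tip_of(p,k)[:1]])
E
```

```text
time_s: 4.55
position: [436.4, 16.2, 45.3]
tool_rot: [3.141, -0.001, 3.088]
contact_force: [-0.6, 0.1, -0.7]
finger_gap: 0.9
grip_force: 0.0
[436.35392337  16.2430407   45.29020718]
wrist handle []
wrist tray_front []
scene handle [([588.0, 5.0, 314.0], 0.66)]
scene tray_front [([477.0, 11.0, 35.0], 0.69)]
side handle [([584.0, 11.0, 314.0], 0.86)]
side tray_front [([473.0, 16.0, 36.0], 0.73)]
```

View pics/side2.png

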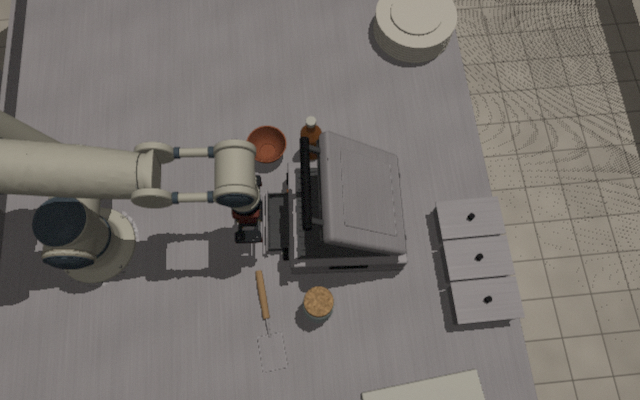

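The side view shows the closed fingers in front of the tray at about (250,235). The wrist cylinder's edge is at column 256 and the handle at column 303. I'll push in stages and watch the wrist's clearance to the handle.

```bash
python3 -m pendant '[[[-0.012,0,0],0,0],[[-0.012,0,0],0,0],[[-0.008,0,0],0,0],[[-0.005,0,0],0,0],[[-0.005,0,0],0,0]]'
python3 -m pendant '[[[-0.008,0,0],0,0],[[-0.008,0,0],0,0],[[-0.004,0,0],0,0],[[-0.004,0,0],0,0],[[0,0,0],0,0]]'
python3 - <<'E'
from h import *
for n in("scene","side"):
    p=r.grab_frame(n); cv2.imwrite(f"pics/{n}3.png",p["image"])
    for k in("handle","tray_front"):
        print(n,k,[(w(p,o["at"]).round(0).tolist(),round(o["score"],2)) for o in r.tip_of(p,k)[:1]])
a=cv2.imread("pics/scene3.png");b=cv2.imread("pics/side3.png")
cv2.imwrite("pics/m3.png",np.hstack([cv2.resize(a[60:280,200:400],None,fx=2,fy=2),cv2.resize(b[110:290,210:380],None,fx=2.2,fy=2.44)[:440]]))
E
```

```text
time_s: 5.62
position: [478.3, 13.3, 45.6]
tool_rot: [-3.142, -0.003, 3.087]
contact_force: [-7.2, 0.7, 4.6]
finger_gap: 0.7
grip_force: 3.4
time_s: 6.25
position: [502.7, 12.0, 45.5]
tool_rot: [3.142, -0.001, 3.087]
contact_force: [-4.4, -0.6, 3.2]
finger_gap: 0.3
grip_force: 1.8
scene handle [([590.0, 0.0, 312.0], 0.95)]
scene tray_front [([517.0, 10.0, 35.0], 0.49)]
side handle [([583.0, 11.0, 316.0], 0.94)]
side tray_front [([512.0, 13.0, 37.0], 0.56)]Traceback (most recent call last):
  File "<stdin>", line 7, in <module>
    return _nx.concatenate(arrs, 1, dtype=dtype, casting=casting)
           ~~~~~~~~~~~~~~~^^^^^^^^^^^^^^^^^^^^^^^^^^^^^^^^^^^^^^^
ValueError: all the input array dimensions except for the concatenation axis must match exactly, but along dimension 0, the array at index 0 has size 440 and the array at index 1 has size 439
```

```bash
python3 - <<'E'
from h import *
a=cv2.imread("pics/scene3.png");b=cv2.imread("pics/side3.png")
cv2.imwrite("pics/m3.png",np.hstack([cv2.resize(a[60:280,200:400],(400,440)),cv2.resize(b[110:290,210:380],(400,440))]))
E
```

```text
(no output)
```

View pics/m3.png

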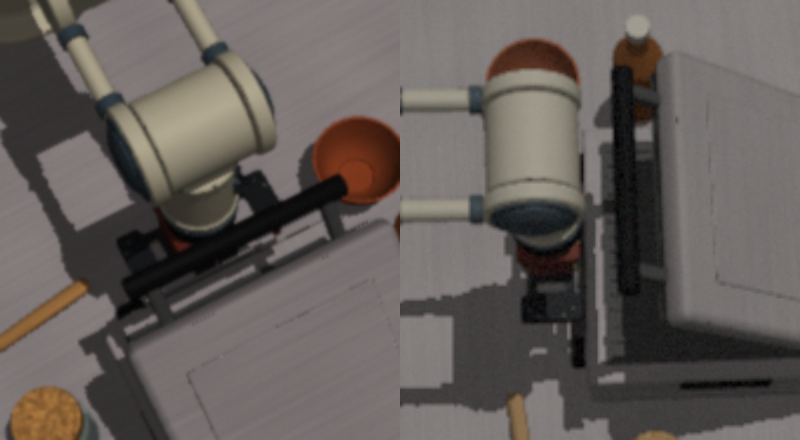

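Tray front is now at about x 513–515. The wrist edge (col 583) and the handle (col 613) are still about 28 mm apart, and the remaining push is about 20 mm. I'll continue gently.

```bash
python3 -m pendant '[[[-0.006,0,0],0,0],[[-0.006,0,0],0,0],[[-0.004,0,0],0,0],[[0,0,0],0,0]]'
python3 -m pendant '[[[-0.003,0,0],0,0],[[-0.002,0,0],0,0],[[0,0,0],0,0]]'
python3 - <<'E'
from h import *
for n in("scene","side"):
    p=r.grab_frame(n)
    for k in("handle","tray_front"):
        print(n,k,[(w(p,o["at"]).round(0).tolist(),round(o["score"],2)) for o in r.tip_of(p,k)[:1]])
E
```

```text
time_s: 7.05
position: [518.8, 11.0, 45.5]
tool_rot: [-3.142, 0.0, 3.087]
contact_force: [-1.6, 0.4, 1.2]
finger_gap: 0.4
grip_force: 1.0
time_s: 7.42
position: [523.4, 10.8, 45.5]
tool_rot: [-3.142, -0.001, 3.087]
contact_force: [-4.8, 1.4, 1.6]
finger_gap: 0.6
grip_force: 2.6
scene handle [([590.0, -1.0, 314.0], 0.6)]
scene tray_front []
side handle [([582.0, 10.0, 314.0], 0.75)]
side tray_front []
```

```bash
python3 -m pendant '[[[-0.002,0,0],0,0],[[0,0,0],0,0]]'; python3 -m pendant '[[[-0.002,0,0],0,0],[[0,0,0],0,0]]'; python3 -m pendant '[[[-0.002,0,0],0,0],[[0,0,0],0,0]]'
```

```text
time_s: 7.98
position: [523.6, 10.8, 45.5]
tool_rot: [-3.142, -0.006, 3.087]
contact_force: [-14.3, 0.4, 7.8]
finger_gap: 0.6
grip_force: 7.1
time_s: 8.22
position: [523.7, 10.8, 45.5]
tool_rot: [-3.141, -0.011, 3.087]
contact_force: [-22.9, 0.8, 14.1]
finger_gap: 0.2
grip_force: 11.7
time_s: 8.48
position: [523.7, 10.8, 45.5]
tool_rot: [-3.141, -0.015, 3.087]
contact_force: [-33.0, 1.7, 19.2]
finger_gap: 0.9
grip_force: 16.3
```

Force rose at a fixed position (x 523.7), so the panel is against the face. I'll back off and check flushness.

```bash
python3 -m pendant '[[[0.01,0,0],0,0],[[0.03,0,0],0,0],[[0.04,0,0],0,0],[[0.02,0,-0.05],0,0],[[0,0,-0.06],0,0]]'
python3 -m pendant '[[[0,0,-0.06],0,0],[[0,0,-0.06],0,0],[[0,0,-0.06],0,0],[[0,0,-0.06],0,0],[[0,0,-0.01],0,0]]'
python3 - <<'E'
from h import *
print(r.state()["position"])
I=[]
for n in("scene","side"):
    p=r.grab_frame(n); I.append(p["image"])
    for k in("handle","tray_front"):
        print(n,k,[(w(p,o["at"]).round(0).tolist(),round(o["score"],2)) for o in r.tip_of(p,k)[:1]])
cv2.imwrite("pics/m4.png",np.hstack([cv2.resize(I[0][100:280,200:400],(400,440)),cv2.resize(I[1][110:290,210:380],(400,440))]))
E
```

```text
time_s: 9.1
position: [428.5, 16.0, 155.5]
tool_rot: [-3.142, -0.001, 3.087]
contact_force: [1.4, 0.7, -0.1]
finger_gap: 0.6
grip_force: 0.0
time_s: 9.72
position: [430.8, 15.9, 410.7]
tool_rot: [3.141, 0.01, 3.087]
contact_force: [0.2, -0.4, -0.5]
finger_gap: 0.6
grip_force: 0.0
[430.75582192  15.89239642 410.65819196]
scene handle [([587.0, 2.0, 309.0], 0.88)]
scene tray_front []
side handle [([583.0, 8.0, 314.0], 0.96)]
side tray_front [([532.0, 12.0, 35.0], 0.56)]
```

View pics/m4.png

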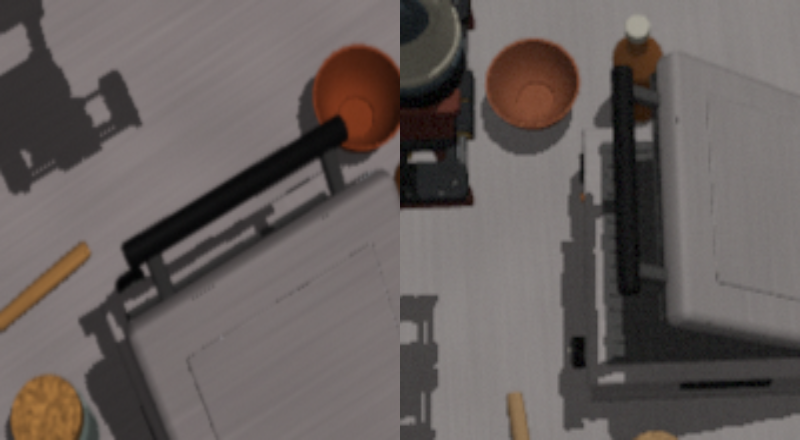

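Tray is home with the tray front at (532,12,35), and the lid is unmoved with the handle at (585,7,313). Bowl, bottle and spatula are untouched. Moving above the handle and computing the arc.

```bash
python3 -m pendant '[[[-0.05,0,0],0,0],[[-0.05,0,0],0,0],[[-0.05,0,0.01],0,0],[[-0.005,0,0.02],0,0],[[0,0,0.015],0,0]]'
python3 -m pendant '[[[0,0,0.01],0,0],[[0,0,0],0,0]]'
python3 - <<'E'
import numpy as np
th=np.array([.694,.66,.62,.58,.54,.5,.46,.42,.38,.34,.30,.26,.22,.18,.14,.1,.07,.04,.02,0])
x=120-300*np.cos(th)+15*np.sin(th);z=110+300*np.sin(th)+15*np.cos(th)
for a in zip(th[1:],-np.diff(x),-np.diff(z),x[1:]-x[0],z[1:]+30): print(*np.round(a,2))
E
```

```text
time_s: 10.65
position: [585.4, 7.3, 356.2]
tool_rot: [-3.142, -0.006, 3.086]
contact_force: [-1.1, -0.3, -0.3]
finger_gap: 0.7
grip_force: 0.0
time_s: 10.9
position: [584.2, 7.5, 349.3]
tool_rot: [-3.142, -0.002, 3.087]
contact_force: [0.1, -0.1, 0.6]
finger_gap: 0.8
grip_force: 0.0
0.66 6.79 7.63 -6.79 335.78
0.62 7.65 9.27 -14.43 326.52
0.58 7.27 9.56 -21.7 316.95
0.54 6.88 9.85 -28.59 307.11
0.5 6.48 10.12 -35.07 296.99
0.46 6.07 10.37 -41.14 286.63
0.42 5.65 10.6 -46.8 276.02
0.38 5.23 10.82 -52.02 265.21
0.34 4.79 11.02 -56.81 254.19
0.3 4.34 11.2 -61.15 242.99
0.26 3.89 11.37 -65.05 231.62
0.22 3.44 11.51 -68.48 220.11
0.18 2.97 11.64 -71.45 208.47
0.14 2.5 11.75 -73.96 196.72
0.1 2.03 11.84 -75.99 184.88
0.07 1.21 8.93 -77.2 175.95
0.04 0.94 8.96 -78.15 166.98
0.02 0.48 5.99 -78.63 161.0
0.0 0.36 6.0 -78.99 155.0
```

```bash
python3 -m pendant '[[[0,0,0.003],0,0],[[0,0,0],0,0]]'; python3 -m pendant '[[[0,0,0.003],0,0],[[0,0,0],0,0]]';python3 -m pendant '[[[0,0,0.002],0,0],[[0,0,0],0,0]]'
```

```text
time_s: 11.15
position: [584.5, 7.5, 348.3]
tool_rot: [3.142, 0.001, 3.087]
contact_force: [0.3, -0.6, 0.2]
finger_gap: 0.6
grip_force: 0.0
time_s: 11.4
position: [584.6, 7.4, 344.5]
tool_rot: [-3.142, -0.0, 3.087]
contact_force: [-0.1, 0.2, -0.0]
finger_gap: 0.6
grip_force: 0.0
time_s: 11.65
position: [584.6, 7.5, 342.7]
tool_rot: [3.142, 0.0, 3.087]
contact_force: [-0.3, -0.2, 0.4]
finger_gap: 0.5
grip_force: 0.0
```

```bash
python3 -m pendant '[[[0.001,0,0.003],0,0],[[0,0,0],0,0]]';python3 -m pendant '[[[0.002,0,0.003],0,0],[[0,0,0],0,0]]'
```

```text
time_s: 11.9
position: [583.1, 7.5, 340.6]
tool_rot: [-3.142, 0.001, 3.087]
contact_force: [-1.8, -0.5, 4.5]
finger_gap: 0.3
grip_force: 2.1
time_s: 12.15
position: [580.8, 7.7, 338.0]
tool_rot: [3.142, 0.0, 3.087]
contact_force: [-4.9, 0.7, 6.2]
finger_gap: 0.5
grip_force: 3.0
```

```bash
python3 -m pendant '[[[0.005,0,0.004],0,0],[[0.004,0,0.004],0,0],[[0.004,0,0.005],0,0],[[0.0035,0,0.005],0,0]]';python3 -m pendant '[[[0.0035,0,0.005],0,0],[[0.0035,0,0.005],0,0],[[0.0035,0,0.005],0,0],[[0.0035,0,0.005],0,0]]'
python3 - <<'E'
from h import *
for n in("scene","side"):
    p=r.grab_frame(n)
    print(n,[(w(p,o["at"]).round(0).tolist(),round(o["score"],2)) for o in r.tip_of(p,"handle")[:1]])
E
```

```text
time_s: 12.65
position: [564.4, 8.6, 318.7]
tool_rot: [3.142, -0.001, 3.087]
contact_force: [-3.6, 0.8, 7.8]
finger_gap: 0.4
grip_force: 3.2
time_s: 13.15
position: [550.0, 9.5, 298.8]
tool_rot: [3.141, -0.001, 3.087]
contact_force: [-4.3, 0.1, 6.0]
finger_gap: 0.5
grip_force: 3.2
scene [([553.0, 6.0, 270.0], 0.65)]
side []
```

```bash
python3 -m pendant '[[[0.003,0,0.005],0,0],[[0.003,0,0.005],0,0],[[0.003,0,0.005],0,0],[[0.003,0,0.005],0,0],[[0.003,0,0.0055],0,0]]';python3 -m pendant '[[[0.003,0,0.0055],0,0],[[0.0025,0,0.0055],0,0],[[0.0025,0,0.0055],0,0],[[0.0025,0,0.0055],0,0],[[0.0025,0,0.0055],0,0]]';python3 -m pendant '[[[0.002,0,0.0055],0,0],[[0.002,0,0.0055],0,0],[[0.002,0,0.0055],0,0],[[0.002,0,0.0055],0,0],[[0.002,0,0.0055],0,0]]'
```

```text
time_s: 13.98
position: [536.0, 10.2, 272.9]
tool_rot: [3.142, 0.0, 3.087]
contact_force: [-2.6, 1.0, 3.9]
finger_gap: 0.7
grip_force: 2.3
time_s: 14.6
position: [523.0, 10.9, 245.2]
tool_rot: [3.141, -0.0, 3.087]
contact_force: [-3.4, 1.1, 4.9]
finger_gap: 0.6
grip_force: 2.2
time_s: 15.22
position: [513.4, 11.4, 217.7]
tool_rot: [3.142, 0.001, 3.087]
contact_force: [-0.7, 1.0, 3.9]
finger_gap: 0.0
grip_force: 1.7
```

```bash
python3 - <<'E'
from h import *
print(r.state()["position"],r.state()["contact_force"])
for n in("scene","side"):
    p=r.grab_frame(n)
    print(n,[(w(p,o["at"]).round(0).tolist(),round(o["score"],2)) for o in r.tip_of(p,"handle")[:1]])
E
```

```text
[513.38534548  11.38584591 217.72235269] [-0.72640012  0.98577279  3.89379889]
scene []
side []
```

```bash
python3 -m pendant '[[[0.001,0,0.005],0,0],[[0.001,0,0.005],0,0],[[0.001,0,0.005],0,0],[[0.001,0,0.005],0,0],[[0.001,0,0.005],0,0]]';python3 -m pendant '[[[0.0005,0,0.004],0,0],[[0.0005,0,0.004],0,0],[[0.0005,0,0.004],0,0],[[0.0005,0,0.003],0,0],[[0,0,0.003],0,0]]';python3 -m pendant '[[[0.0005,0,0.003],0,0],[[0,0,0.002],0,0],[[0,0,0.002],0,0],[[0,0,0.002],0,0],[[0,0,0.001],0,0]]'
```

```text
time_s: 16.05
position: [508.0, 11.6, 192.7]
tool_rot: [-3.142, -0.0, 3.087]
contact_force: [-3.2, 0.3, 5.4]
finger_gap: 0.6
grip_force: 1.9
time_s: 16.68
position: [506.2, 11.8, 175.0]
tool_rot: [3.142, 0.0, 3.087]
contact_force: [-3.5, -0.8, 4.4]
finger_gap: 0.4
grip_force: 1.9
time_s: 17.3
position: [505.7, 11.8, 165.0]
tool_rot: [3.142, -0.0, 3.087]
contact_force: [-2.9, 1.2, 3.9]
finger_gap: -0.0
grip_force: 1.8
```

```bash
python3 -m pendant '[[[0,0,0.002],0,0],[[0,0,0.002],0,0],[[0,0,0.002],0,0],[[0,0,0.001],0,0],[[0,0,0],0,0]]';python3 -m pendant '[[[0,0,0.001],0,0],[[0,0,0.001],0,0],[[0,0,0.001],0,0],[[0,0,0],0,0]]';python3 -m pendant '[[[0,0,0.001],0,0],[[0,0,0.001],0,0],[[0,0,0],0,0]]'
```

```text
time_s: 17.92
position: [505.8, 11.8, 157.9]
tool_rot: [-3.142, 0.0, 3.087]
contact_force: [-1.1, 0.2, 1.8]
finger_gap: 0.4
grip_force: 0.9
time_s: 18.42
position: [505.7, 11.8, 155.0]
tool_rot: [-3.142, -0.0, 3.087]
contact_force: [-1.5, 0.1, 2.0]
finger_gap: 0.6
grip_force: 1.4
time_s: 18.8
position: [505.6, 11.8, 153.4]
tool_rot: [-3.142, -0.0, 3.087]
contact_force: [-4.1, -0.1, 4.4]
finger_gap: 0.7
grip_force: 2.5
```

```bash
python3 -m pendant '[[[0,0,0.001],0,0],[[0,0,0.001],0,0],[[0,0,0],0,0]]';python3 -m pendant '[[[0,0,0.001],0,0],[[0,0,0.001],0,0],[[0,0,0],0,0]]'
```

```text
time_s: 19.18
position: [505.5, 11.8, 151.8]
tool_rot: [-3.142, 0.0, 3.087]
contact_force: [-5.2, -0.3, 7.1]
finger_gap: 0.3
grip_force: 3.5
time_s: 19.55
position: [505.5, 11.8, 150.3]
tool_rot: [-3.142, 0.0, 3.087]
contact_force: [-6.3, -0.1, 10.0]
finger_gap: 0.6
grip_force: 4.6
```

```bash
python3 -m pendant '[[[0,0,0.001],0,0],[[0,0,0.001],0,0],[[0,0,0.001],0,0],[[0,0,0],0,0]]'; python3 -m pendant '[[[0,0,-0.003],0,0],[[0,0,-0.003],0,0],[[0,0,-0.004],0,0],[[0,0,0],0,0]]'; python3 -m pendant '[[[0,0,-0.03],0,0],[[0,0,-0.06],0,0],[[0.05,0,-0.03],0,0],[[0.06,0,0],0,0],[[0.04,0,0],0,0]]'
python3 -m pendant '[[[0,0,0],0,0]]'
python3 - <<'E'
from h import *
I=[]
print(r.state()["position"])
for n in("scene","side"):
    p=r.grab_frame(n); I.append(p["image"])
    for k in("handle","tray_front","oil_bottle","cork_jar","bowl","spatula"):
        print(n,k,[(w(p,o["at"]).round(0).tolist(),round(o["score"],2)) for o in r.tip_of(p,k)[:1]])
cv2.imwrite("pics/m5.png",np.hstack([cv2.resize(I[0][120:340,140:440],(400,440)),cv2.resize(I[1][110:380,220:420],(400,440))]))
E
```

```text
time_s: 20.05
position: [505.4, 11.8, 147.9]
tool_rot: [-3.141, 0.0, 3.087]
contact_force: [-8.7, 0.7, 12.4]
finger_gap: 0.6
grip_force: 6.1
time_s: 20.55
position: [505.9, 11.8, 156.2]
tool_rot: [3.142, 0.0, 3.087]
contact_force: [1.2, -0.1, -0.8]
finger_gap: 0.5
grip_force: 0.0
time_s: 21.18
position: [354.4, 20.1, 276.8]
tool_rot: [3.142, 0.002, 3.087]
contact_force: [-0.2, -0.1, -0.2]
finger_gap: 0.5
grip_force: 0.0
time_s: 21.3
position: [354.8, 20.2, 277.2]
tool_rot: [3.142, 0.004, 3.087]
contact_force: [1.0, 0.2, -0.2]
finger_gap: 0.3
grip_force: 0.0
[354.8255459   20.15981094 277.23812492]
scene handle [([517.0, 8.0, 120.0], 0.87)]
scene tray_front []
scene oil_bottle [([618.0, 227.0, 1.0], 0.83)]
scene cork_jar []
scene bowl [([490.0, 234.0, -4.0], 0.69)]
scene spatula [([456.0, -246.0, -0.0], 0.62)]
side handle [([505.0, 16.0, 119.0], 0.89)]
side tray_front [([531.0, 13.0, 38.0], 0.49)]
side oil_bottle [([619.0, 230.0, 5.0], 0.91)]
side cork_jar [([587.0, -230.0, 2.0], 0.97)]
side bowl [([494.0, 240.0, 1.0], 0.7)]
side spatula [([456.0, -246.0, -5.0], 0.68)]
```

View pics/m5.png

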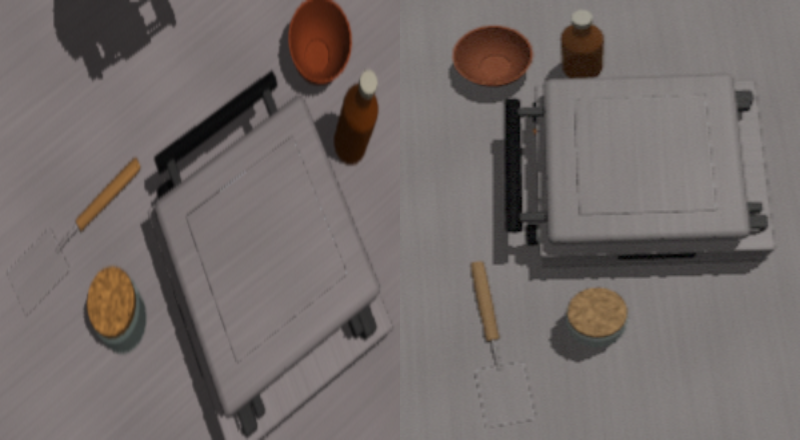

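Lid is flat and shut with the handle at z ≈ 120, the tray front is still at (531,13), and the bystanders have not moved.

```bash
python3 -c "
from rig import r
print(r.finish_job())"
```

```text
the job is handed in; nothing more can be done
None
```

The job is handed in: the drip tray is pushed home until its panel stopped against the grill, the lid was lowered gently and is fully shut, and the bottle, jar, bowl and spatula have not moved.

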